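# Hold the scanner's calibration panel against its stop for clamping

## Robot

A 6-joint arm with a two-finger parallel gripper is mounted at the origin on the work surface. World frame = base frame: x ahead of the robot, y to its left, z up, the work surface at z = 0. Lengths are in m, angles in rad, forces in N, time in s.
With the tool pointing down it reaches from about 0.35 to 0.975 m from the base axis. Payload 4.9 kg.
Tool frame: the origin (TCP) lies between the finger pads; the fingertips stand 14 mm ahead of it and the grasp point (between the pads) lies 5 mm behind it (manip.finger_overhang is the distance from the TCP to the fingertips, in m); z points along the fingers, y is the line along which they close (so a half turn about z gives the same grasp; the last joint's range is limited). The gripper opens to 85 mm and grips with 20 to 120 N. Pads are 22 mm wide; open, the fingers measure 114 mm over their backs; the gripper's body (76 mm by 85 mm) begins 54 mm behind the grasp point. The pads swing forward as they close: fully open they stand 13 mm farther back than shut.
Start: joints at [-1.398, 0.053, 1.613, -0, 1.476, -0.119], TCP at [0.18, -0.599, 0.245] pointing down, gripper open.
Joint ranges: [-3.01, 3.01], [-1.01, 2.22], [0.06, 2.58], [-1.02, 4.17], [0.09, 2.62], [-3.14, 3.14]. Speed limits (rad/s): [2.57, 2.57, 3.14, 3.14, 3.14, 3.14].

## Interface

Orientations are given as a unit quaternion [w, x, y, z].
In Python, from plant import manip, grab_frame gives the robot as it stands.
- The arm moves only by the tool servo_tool, never from a script. Its argument "deltas" is a list that holds one entry, the list of rows, each a list of 5 numbers: the opening in per cent of the stroke, from 0 (shut) to 100 (fully open), then the shift along the world's x, y, z in m, then the turn about the world's z in degrees. A call has exactly 8 rows; each row shifts and turns the commanded pose from where the row before left it; what a row does not reach is not made up. A row lasts 1/10 s, in which the tool goes at most 50 mm and 8.59 degrees, less where a joint would pass 70% of its speed; a pose out of reach is approached as far as the arm can. A call is refused whole if a number of a shift passes 0.05 or a number of a turn 8.59, either way. A call with a gripper value outside its range is refused whole. The fingers move at their own pace and stop on an object; the grip force is fixed at half the most. Time passes only in rows, so rows that do not move let the fingers close, or fill a call up. It gives the time, the measured TCP pose, the force, the opening and the grip force at its end, in the units of the state.
- manip.state(): the state, without advancing time (a new reading comes with each control period).
- grab_frame(name): name is "side" or "top" or "wrist"; returns a dict with "pixels" (384x512x3 uint8, red, green, blue), "z_map" (384x512 float32, m along the optical axis (not along the pixel's ray), 0 where there is no reading), "fx", "fy", "cx", "cy" (pixels), "rvec" (rotation vector, rad) and "tvec" (3), from world to camera coordinates, as OpenCV has them; the wrist camera has in their place "T_tool_cam" (4x4, takes a point from camera to tool coordinates, whose origin is the TCP and whose axes are the flange's). Camera axes: x right, y down, z forward; pixel columns grow to the right and rows downward; lengths in m; the calibration is good to about 2 mm. A picture is of the moment at which its call begins: read the wrist's pose just before it.
- manip.job_done(): hands the job in; it is judged then, once.
The state is a dict: "time": time; "joint_pos": joint angles; "joint_vel": joint speeds; "joint_efforts": joint torques, N m; "tool_pos": TCP position; "tool_rot": TCP orientation; "contact_force": force on the tool from outside, world axes, zero at the start; "ft_torque": the same for the moment, N m; "gripper_width": opening from 0.0 (shut) to 1.0 (fully open); "grasp_force": force on a finger pad.
Only numpy, scipy, OpenCV 4.12 (cv2) and the standard library are available. Lean on these libraries where they do the work, as an engineer would, in place of code of your own. Each camera call takes 0.05 s, during which the arm holds its last target. There are 200 camera calls.

## Task

Lift the dotted calibration panel out of its cradle, stand it upright on its long lower edge on the black turntable, centred in front of the orange spring-loaded posts with the dots facing away from them, and press it flat back against both posts, with about 10 N, so that the stop is about half-way in (pointer in the green zone) and never driven to its end. I will then fasten it: finish while still gripping it and pressing steadily, panel still standing on the turntable, and leave everything else on the desk where it is.

Things in the scene. Friction and masses are not known exactly. Their poses are not given: they have to be found in the camera images.
- panel: Rigid black plate, white dotted face: 150 wide (y) x 110 high (z) x 10 mm thick (x), about 0.3 kg. Origin: centre of its lower edge face; z up the panel, x out of the dotted face. Starts in the cradle leaning 24 deg from upright, top edge towards the robot, dots up and away. Pinch it across its thickness at the middle of its top edge, where both faces are free.
- panel_view (a point): Point 100 mm straight out of the middle of the panel's dotted face (100 mm along the panel's x from mid thickness, 55 mm up): shows which way the dots look.
- panel_top (a point): Middle of the panel's top edge (mid thickness).
- panel_left (a point): End of the panel's lower edge at its +y side.
- panel_right (a point): End of the panel's lower edge at its -y side.
- cradle: Fixed blue cradle on a black 110 x 170 mm foot; origin at its underside's centre, z up, x level, the way the dots look. Two 12 mm wide sloping rails 60 mm either side of the middle carry the panel's back up to 85 mm along it; a ledge with a 6 mm lip carries its lower edge. Open between the rails (108 mm).
- turntable: Fixed black disc, 230 mm across, flat top 30 mm above its origin (centre of its underside). x points from the stop to where the panel will stand. Behind (x -61 to -79 mm) an aluminium housing, 110 wide, top at 56 mm. At +y a white gauge: the stop's red pointer should lie in its green zone.
- pads (a point): The spring stop's two orange posts, each 18 mm wide, 15 thick, 64 mm either side of the middle (110 mm clear between), from 34 to 116 mm above the table; front faces look along the turntable's +x. This point: midway, in the plane of the front faces, at table height; on the turntable's origin when at rest. A low cross bar (top at 50 mm) joins them.
- stop (a joint): Travel of the spring-loaded stop in m: 0 at rest, growing as the posts are pushed back along the turntable's -x, 0.020 at its end. The spring gives about 1 N per mm from zero; the green zone of the gauge is 0.006 to 0.014 (6 to 14 N).
- mug: white ceramic mug, 76 mm across, 85 high; bystander; origin at the centre of its underside.
- pencil_cup: wooden cup of pencils, 72 mm across, 145 high with pencils; bystander; origin at the centre of its underside.
- spray_can: blue spray can, 60 mm across, 150 high; bystander; origin at the centre of its underside.
- mouse: black computer mouse, 100 x 58 x 34 mm; bystander; origin at the centre of its underside.
- ball_stand: white reference ball on a steel stand, 56 mm across, 91 high; bystander; origin at the centre of its underside.
- printed_bracket: orange printed bracket, 70 x 45 x 51 mm; bystander; origin at the centre of its underside.
- marker_tray: grey divided tray, 110 x 80 x 30 mm; bystander; origin at the centre of its underside.

How it is judged:
By the outcome, as a careful person would: the job done as asked, in the order asked, and still so for the second after the job is handed in, while the arm keeps its last pose, push and grip.
It also fails if it takes over 54 s, if anything falls off the work surface, if the arm or the gripper's body presses on something with over 40 N, if the wrist force passes 120 N, or if a joint passes its speed limit or range.

## Working session

There is one attempt and no reset: what is moved stays moved. The work goes in short steps, Python scripts to look and compute and a tool call to move; the robot and the scene stay as the last step left them, time stands still between calls to the robot, and variables do not carry over. Pictures are saved under pics/ and viewed, at most 10 in all, crops included, and the job is handed in when it is done.

Besides the shell and the picture viewer there is one more tool, called by a JSON object that holds its "fn" and its "kwargs". servo_tool: Moves the arm, as the interface text tells. Its arguments: {"type":"object","properties":{"deltas":{"type":"array"}},"required":["deltas"]}

```bash
mkdir -p pics; ls; cat > h.py <<'E'
import numpy as np, cv2
from plant import manip, grab_frame
def cap(n, fn=None):
    st=manip.state(); f=grab_frame(n)
    if fn: cv2.imwrite('pics/'+fn, f['pixels'][:,:,::-1])
    d=dict(f); d['tp']=st['tool_pos']; d['tr']=st['tool_rot']
    return d
def world(f,z=None):
    z=f['z_map'] if z is None else z
    v,u=np.mgrid[:z.shape[0],:z.shape[1]]
    P=np.stack([(u-f['cx'])/f['fx']*z,(v-f['cy'])/f['fy']*z,z],-1).astype(float)
    if 'rvec' in f:
        R=cv2.Rodrigues(np.array(f['rvec'],float))[0]; return (P-np.array(f['tvec']).ravel())@R
    from scipy.spatial.transform import Rotation as Ro
    T=np.array(f['T_tool_cam']); w,x,y,q=f['tr']; R=Ro.from_quat([x,y,q,w]).as_matrix()
    return (P@T[:3,:3].T+T[:3,3])@R.T+np.array(f['tp'])
E
python3 - <<'E'
from h import *
import pickle
for n in ['top','side']:
    f=cap(n,n+'0.png'); pickle.dump(f,open(n+'.pkl','wb')); print(n,f['fx'],f['cx'],np.array(f['rvec']).ravel(),np.array(f['tvec']).ravel())
print(manip.state())
E
```

```text
pics
top 379.1046306149494 254.7912601210719 [ 2.13593224 -2.15376636  0.15508027] [0.01052659 0.60356481 1.23822389]
side 451.43894071567047 251.1555590859655 [ 0.94200053 -2.30727037  1.25979061] [0.43413109 0.31688086 1.21449428]
{'time': 0.1, 'joint_pos': array([-1.39799312e+00,  5.33120150e-02,  1.61414947e+00, -2.93793792e-05,
        1.47596889e+00, -1.18995987e-01]), 'joint_vel': array([-0.00037173, -0.00019808, -0.00345663,  0.00104992, -0.0002683 ,
       -0.00068471]), 'joint_efforts': array([-3.85997528e-04, -3.94906783e+01, -3.71365178e+01, -1.29909677e-04,
        3.90229456e-03, -2.05850739e-06]), 'tool_pos': array([ 0.17970141, -0.59805826,  0.2441771 ]), 'tool_rot': array([-9.18132573e-04,  9.89374899e-01,  1.45383855e-01, -3.93347435e-05]), 'contact_force': array([ 0.10221294,  0.02091439, -0.40730711]), 'ft_torque': array([ 0.01407318,  0.05365246, -0.00505675]), 'grasp_force': 0.0, 'gripper_width': 0.9984501450113724}
```

View pics/top0.png

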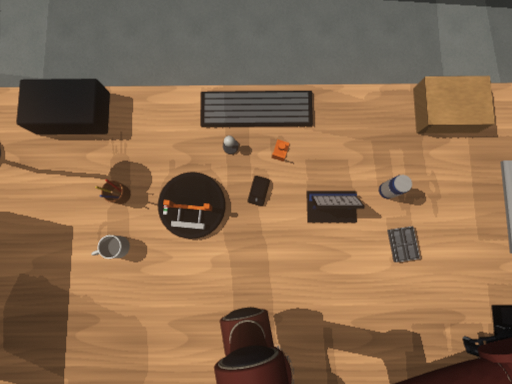

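View pics/side0.png

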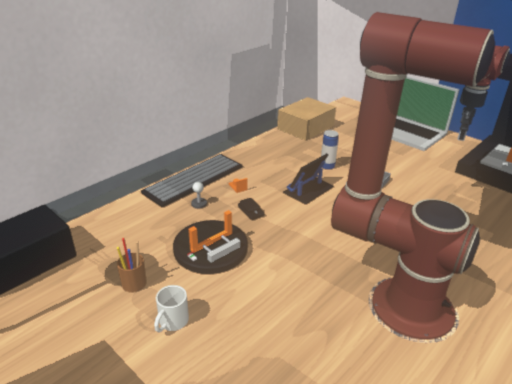

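The top view looks down with +x up and +y left. The turntable is around (192,205), its posts at (167,206) and (207,207), and the housing on the robot's side at (187,225). The panel and cradle are at (335,205), with the dots facing +x. Next I'll measure with depth.

```bash
python3 - <<'E'
from h import *
import pickle
for n,boxes in {'top':dict(panel=(300,370,185,228),tt=(150,232,168,245)),'side':dict(panel=(275,340,145,205),tt=(165,255,200,275))}.items():
    f=pickle.load(open(n+'.pkl','rb')); W=world(f); C=f['pixels'].astype(int)
    big=cv2.resize(f['pixels'],None,fx=6,fy=6,interpolation=cv2.INTER_CUBIC)[:,:,::-1]
    print(n,'table z',np.median(W[250:280,150:200,2]))
    for k,(a,b,c,d) in boxes.items():
        P=W[c:d,a:b].reshape(-1,3); c3=C[c:d,a:b].reshape(-1,3); ok=f['z_map'][c:d,a:b].ravel()>0; P=P[ok];c3=c3[ok]
        if k=='tt':
            o=(c3[:,0]>150)&(c3[:,0]-c3[:,2]>90)&(c3[:,1]<120)&(P[:,2]>.045); Q=P[o]; print('orange',o.sum(),Q.min(0),Q.max(0))
            hi=Q[Q[:,2]>.1]; 
            m=hi[:,1].mean()
            for s in (hi[hi[:,1]>m],hi[hi[:,1]<=m]): print(' post',len(s),s.mean(0).round(4),s.min(0).round(4),s.max(0).round(4))
            dk=(c3.max(1)<60)&(P[:,2]>.022)&(P[:,2]<.038); q=P[dk]
            (cx,cy),r=cv2.minEnclosingCircle(q[:,:2].astype(np.float32)); print('disc',cx,cy,r,q[:,2].mean())
            g=(c3.min(1)>110)&(P[:,2]>.05)&(P[:,2]<.062); q=P[g]; 
            print('grey',g.sum(),cv2.minAreaRect(q[:,:2].astype(np.float32)))
        else:
            h=P[:,2]>.03; q=P[h]; q=q[(q[:,2]<.12)]
            # RANSAC plane
            rng=np.random.default_rng(0); best=0
            for _ in range(500):
                p=q[rng.choice(len(q),3,False)]; nn=np.cross(p[1]-p[0],p[2]-p[0]); L=np.linalg.norm(nn)
                if L<1e-7: continue
                nn/=L; s=abs((q-p[0])@nn)<.003
                if s.sum()>best: best=s.sum(); bs=s
            p=q[bs]; c0=p.mean(0); nn=np.linalg.svd(p-c0)[2][2]; nn*=np.sign(nn[2])
            print('plane n',nn,'tilt',np.degrees(np.arcsin(nn[2])),'yaw',np.degrees(np.arctan2(nn[1],nn[0])),'c',c0,len(p),len(q))
            y=np.cross([0,0,1],nn);y/=np.linalg.norm(y); z=np.cross(nn,y)
            A=(p-c0)@np.c_[y,z]; r=cv2.minAreaRect(A.astype(np.float32)); print(' rect',r, 'lo/hi',A.min(0),A.max(0))
            yz=(A.min(0)+A.max(0))/2; print(' y mid; top mid',c0+yz[0]*y+A[:,1].max()*z, 'bottom mid',c0+yz[0]*y+A[:,1].min()*z)
E
```

```text
top table z 0.0006601372846099541
plane n [ 0.90675982 -0.00647116  0.42159786] tilt 24.935508227304645 yaw -0.40888866307613697 c [ 0.56907377 -0.25887005  0.07390766] 429 511
 rect ((0.0017070472240447998, 0.0027388520538806915), (0.15851539373397827, 0.09490464627742767), 0.00568579463288188) lo/hi [-0.07754672 -0.04471412] [0.08096891 0.05019522]
 y mid; top mid [ 0.54792432 -0.25700798  0.11942383] bottom mid [ 0.58793688 -0.25729353  0.03336166]
orange 90 [0.53927959 0.15380492 0.04695803] [0.56673273 0.29703266 0.12181772]
 post 23 [0.5592 0.2888 0.1161] [0.5536 0.2813 0.112 ] [0.5667 0.297  0.1218]
 post 28 [0.5459 0.1615 0.1171] [0.5396 0.1538 0.1119] [0.5529 0.1702 0.1214]
disc 0.5606971979141235 0.22151978313922882 0.11378166079521179 0.030703407213399005
grey 168 ((0.5061043500900269, 0.23155474662780762), (0.060362156480550766, 0.10619525611400604), 4.40931510925293)
side table z -0.0007352034099623491
plane n [ 0.9153788  -0.00387664  0.402575  ] tilt 23.739253044400353 yaw -0.24264689392734545 c [ 0.55427573 -0.25376502  0.07971946] 232 652
 rect ((-0.05271978676319122, -0.005574662238359451), (0.2577202022075653, 0.09558391571044922), 1.175273060798645) lo/hi [-0.18062827 -0.05342419] [0.07565059 0.04314176]
 y mid; top mid [ 0.5366858  -0.30617984  0.11921086] bottom mid [ 0.57556049 -0.30634448  0.03081564]
orange 300 [0.53678948 0.15583652 0.04520029] [0.56804652 0.30176995 0.11710196]
 post 29 [0.5553 0.2959 0.1081] [0.5486 0.2867 0.101 ] [0.5676 0.3016 0.1171]
 post 22 [0.5419 0.1671 0.1064] [0.5368 0.1563 0.101 ] [0.5537 0.1742 0.1146]
disc 0.0 0.0 0.0 nan
grey 173 ((0.48968830704689026, 0.23426638543605804), (0.11077447980642319, 0.021558746695518494), 84.1499252319336)<stdin>:15: RuntimeWarning: Mean of empty slice.
  ret = ret.dtype.type(ret / rcount)
```

{"fn": "servo_tool", "kwargs": {"deltas": [[[60, 0.0225, 0.0214, 0, 4.6], [60, 0.0225, 0.0214, 0, 4.6], [60, 0.0225, 0.0214, 0, 4.6], [60, 0.0225, 0.0214, 0, 4.6], [60, 0.0225, 0.0214, 0, 4.6], [60, 0.0225, 0.0214, 0, 4.6], [60, 0.0225, 0.0214, 0, 4.6], [60, 0.0225, 0.0214, 0, 4.6]]]}}

```text
time: 0.9
tool_pos: [0.3604, -0.4261, 0.2447]
tool_rot: [-0.0, 0.892, 0.452, -0.0]
contact_force: [1.0, -0.7, -0.6]
gripper_width: 0.599
grasp_force: 0.0
```

{"fn": "servo_tool", "kwargs": {"deltas": [[[60, 0.0225, 0.0214, 0, 4.6], [60, 0.0225, 0.0214, 0, 4.6], [60, 0.0225, 0.0214, 0, 4.6], [60, 0.0225, 0.0214, 0, 4.6], [60, 0.0225, 0.0214, 0, 4.6], [60, 0.0225, 0.0214, 0, 4.6], [60, 0.0225, 0.0214, 0, 4.6], [60, 0, 0, 0, 0]]]}}

```text
time: 1.7
tool_pos: [0.5189, -0.2751, 0.2446]
tool_rot: [-0.001, 0.731, 0.682, 0.0]
contact_force: [-0.5, -0.5, -0.5]
gripper_width: 0.597
grasp_force: 0.0
```

```bash
python3 - <<'E'
from h import *
import pickle
f=cap('wrist','w1.png'); pickle.dump(f,open('w1.pkl','wb')); print(f['tp'],f['tr'],f['T_tool_cam'],f['fx'],f['cx'],f['cy']); print(manip.state()['gripper_width'],manip.state()['joint_pos'])
E
```

```text
[ 0.51887423 -0.27505802  0.24462387] [-6.13824834e-04  7.31394004e-01  6.81954750e-01  3.92161660e-04] [[-7.31706076e-04 -9.55337948e-01 -2.95514584e-01  7.60153325e-02]
 [ 9.99999643e-01 -8.23828267e-04  1.87227956e-04 -4.63906168e-04]
 [-4.22319238e-04 -2.95514341e-01  9.55338210e-01 -1.28440908e-01]
 [ 0.00000000e+00  0.00000000e+00  0.00000000e+00  1.00000000e+00]] 342.99221471540346 257.9823349650578 184.9718480752619
0.5974791124189418 [-6.16771845e-01 -3.58334249e-02  1.70311433e+00 -1.83496188e-04
  1.47555199e+00 -5.44297664e-01]
```

View pics/w1.png

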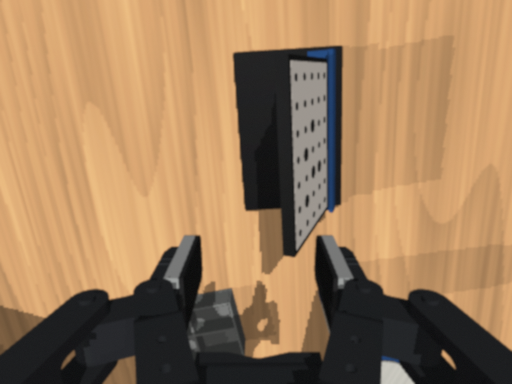

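The wrist view shows the panel's top edge as a black strip from about (285,55) to (289,255), between the finger directions. The dots face right, which is +x.

```bash
python3 - <<'E'
from h import *
import pickle
f=pickle.load(open('w1.pkl','rb')); W=world(f)
for r in (65,100,150,200,240,250):
    print(r,[(c,*W[r,c].round(3)) for c in range(268,336,6)])
big=cv2.resize(f['pixels'][30:270,220:360],None,fx=4,fy=2.4)
for n in ('top','side'): 
    pass
P=W[40:265,225:345].reshape(-1,3)
e=P[(P[:,2]>.105)&(P[:,2]<.13)]; print('top strip',len(e),e.min(0),e.max(0), np.percentile(e,[5,50,95],axis=0))
t=P[P[:,2]>e[:,2].max()-.006]; print(cv2.minAreaRect(t[:,:2].astype(np.float32)), t.min(0),t.max(0))
C=f['pixels'].astype(int)[40:265,225:345].reshape(-1,3)
w=P[(C.min(1)>130)&(P[:,2]>.02)&(P[:,2]<.13)&(C.max(1)-C.min(1)<25)]; c=w.mean(0); n=np.linalg.svd(w-c)[2][2]; n*=np.sign(n[2]); print('dots',c,n,np.degrees(np.arcsin(n[2])),np.degrees(np.arctan2(n[1],n[0])),w.min(0),w.max(0))
E
```

```text
65 [(268, np.float64(0.535), np.float64(-0.186), np.float64(0.007)), (274, np.float64(0.535), np.float64(-0.191), np.float64(0.13)), (280, np.float64(0.539), np.float64(-0.191), np.float64(0.13)), (286, np.float64(0.543), np.float64(-0.192), np.float64(0.131)), (292, np.float64(0.548), np.float64(-0.192), np.float64(0.125)), (298, np.float64(0.553), np.float64(-0.192), np.float64(0.112)), (304, np.float64(0.559), np.float64(-0.191), np.float64(0.099)), (310, np.float64(0.566), np.float64(-0.191), np.float64(0.084)), (316, np.float64(0.574), np.float64(-0.191), np.float64(0.066)), (322, np.float64(0.582), np.float64(-0.191), np.float64(0.049)), (328, np.float64(0.589), np.float64(-0.191), np.float64(0.038)), (334, np.float64(0.596), np.float64(-0.192), np.float64(0.031))]
100 [(268, np.float64(0.533), np.float64(-0.22), np.float64(0.008)), (274, np.float64(0.539), np.float64(-0.221), np.float64(0.01)), (280, np.float64(0.538), np.float64(-0.214), np.float64(0.129)), (286, np.float64(0.542), np.float64(-0.214), np.float64(0.131)), (292, np.float64(0.547), np.float64(-0.215), np.float64
[... 3475 characters left out ...]
0.547), np.float64(-0.266), np.float64(0.251)), (334, np.float64(0.549), np.float64(-0.265), np.float64(0.253))]
top strip 3419 [ 0.53351085 -0.33439558  0.10500967] [ 0.55686555 -0.18405529  0.12999788] [[ 0.53489173 -0.32431614  0.10712536]
 [ 0.54690233 -0.24925102  0.12507729]
 [ 0.55491554 -0.1903275   0.1297662 ]]
((0.5414255857467651, -0.259056031703949), (0.026513898745179176, 0.15025897324085236), 4.194190502166748) [ 0.52375689 -0.33414197  0.12400154] [ 0.55548691 -0.18405529  0.37317206]
dots [ 0.56274783 -0.2527995   0.08959731] [ 0.91340301 -0.00915495  0.40695347] 24.013599883785922 -0.5742509422967002 [ 0.54542798 -0.33030523  0.03675723] [ 0.58644495 -0.18897003  0.12837727]
```

{"fn": "servo_tool", "kwargs": {"deltas": [[[55, 0.0155, 0.008, 0, 1.6], [55, 0.0155, 0.008, 0, 1.6], [55, 0, 0, -0.02, 0], [55, 0, 0, -0.025, 0], [55, 0, 0, -0.03, 0], [55, 0, 0, -0.03, 0], [55, 0, 0, -0.02, 0], [55, 0, 0, 0, 0]]]}}

```text
time: 2.55
tool_pos: [0.5465, -0.2602, 0.116]
tool_rot: [-0.004, 0.714, 0.7, -0.001]
contact_force: [0.1, -0.5, 0.4]
gripper_width: 0.552
grasp_force: 0.0
```

```bash
python3 - <<'E'
from h import *
f=cap('wrist','w2.png'); s=manip.state(); print(f['tp'],s['gripper_width'],s['contact_force'])
E
```

```text
[ 0.54645281 -0.26021015  0.11595196] 0.5514799046726123 [-0.83221756 -1.07333487 -0.51381863]
```

View pics/w2.png

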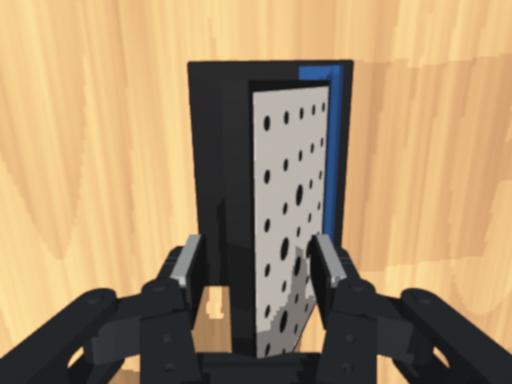

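The panel's top edge lies cleanly between the fingers: strip at columns 230–253, fingers at about 190 and 325. Next I go deeper, then swing it upright while narrowing the opening.

{"fn": "servo_tool", "kwargs": {"deltas": [[[55, 0.003, 0, -0.006, 0], [55, 0, 0, -0.006, 0], [50, 0.004, 0, 0, 0], [45, 0.004, 0, 0.001, 0], [40, 0.005, 0, 0.001, 0], [36, 0.005, 0, 0.001, 0], [32, 0.005, 0, 0.001, 0], [28, 0.005, 0, 0.001, 0]]]}}

```text
time: 3.4
tool_pos: [0.5799, -0.2616, 0.1136]
tool_rot: [0.0, 0.714, 0.7, 0.0]
contact_force: [-0.5, -0.3, 0.0]
gripper_width: 0.284
grasp_force: 0.2
```

{"fn": "servo_tool", "kwargs": {"deltas": [[[25, 0.004, 0, 0.001, 0], [22, 0.002, 0, 0, 0], [20, 0.002, 0, 0, 0], [20, 0, 0, 0, 0], [20, 0, 0, 0, 0], [20, 0, 0, 0, 0], [20, 0, 0, 0, 0], [20, 0, 0, 0, 0]]]}}

```text
time: 4.2
tool_pos: [0.5872, -0.2616, 0.1142]
tool_rot: [-0.0, 0.714, 0.7, -0.0]
contact_force: [-0.5, 0.2, -1.4]
gripper_width: 0.197
grasp_force: 0.1
```

```bash
python3 - <<'E'
from h import *
f=cap('wrist','w3.png'); s=manip.state(); print(f['tp'],s['gripper_width'],s['contact_force'])
E
```

```text
[ 0.58717453 -0.26155028  0.11424568] 0.20241808804221428 [ 0.12228286  0.67388118 -0.99724746]
```

View pics/w3.png

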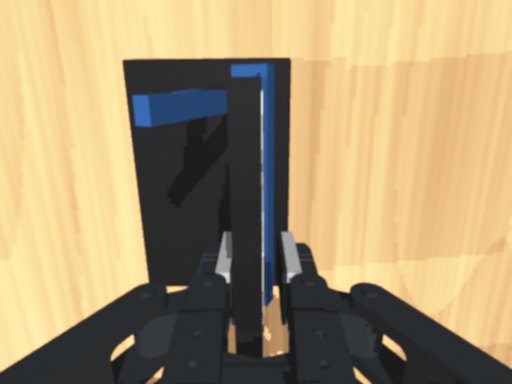

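The panel stands almost upright in the fingers: strip at columns 228–262, with only a sliver of white showing. I'll go 8 mm deeper and close.

{"fn": "servo_tool", "kwargs": {"deltas": [[[20, 0, 0, -0.004, 0], [20, 0, 0, -0.004, 0], [15, 0, 0, 0, 0], [10, 0, 0, 0, 0], [0, 0, 0, 0, 0], [0, 0, 0, 0, 0], [0, 0, 0, 0, 0], [0, 0, 0, 0, 0]]]}}

```text
time: 5.05
tool_pos: [0.5855, -0.2613, 0.1054]
tool_rot: [-0.002, 0.714, 0.701, -0.001]
contact_force: [-5.4, 0.4, 0.5]
gripper_width: 0.115
grasp_force: 58.3
```

{"fn": "servo_tool", "kwargs": {"deltas": [[[0, 0, 0, 0, 0], [0, 0, 0, 0.004, 0], [0, 0, 0, 0.01, 0], [0, 0, 0, 0.02, 0], [0, 0, 0, 0.03, 0], [0, 0, 0, 0.03, 0], [0, 0, 0, 0.026, 0], [0, 0, 0, 0, 0]]]}}

```text
time: 5.85
tool_pos: [0.5903, -0.2629, 0.2331]
tool_rot: [0.006, 0.714, 0.7, 0.002]
contact_force: [0.4, -0.0, -3.1]
gripper_width: 0.111
grasp_force: 58.6
```

```bash
python3 - <<'E'
from h import *
import pickle
f=cap('wrist','w4.png'); s=manip.state(); print(f['tp'],f['tr'],s['gripper_width'],s['grasp_force'],s['contact_force'])
g=cap('side','s4.png'); pickle.dump((f,g),open('4.pkl','wb'))
a=f['pixels']; b=g['pixels']
cv2.imwrite('pics/m4.png',np.hstack([a[:, 60:440],cv2.resize(b[100:260,230:400],(408,384))])[:,:,::-1])
E
```

```text
[ 0.59031951 -0.2628815   0.23306524] [0.00578724 0.71374089 0.70038312 0.0019847 ] 0.11115910957215491 58.559467792510986 [-0.27186217  0.00746355 -3.6650211 ]
```

View pics/m4.png

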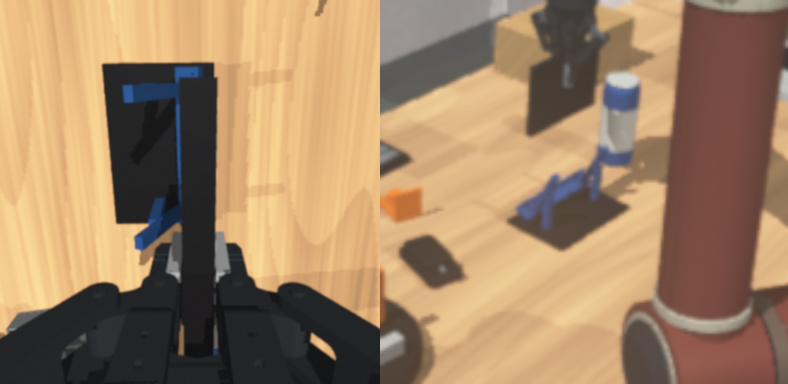

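The panel is lifted clear and hangs upright in the gripper, with the empty cradle still in place. I'll measure the in-hand offsets.

```bash
python3 - <<'E'
from h import *
import pickle
f,g=pickle.load(open('4.pkl','rb')); W=world(f); tp=f['tp']
# strip in w4 cols ~240-277, rows 78-230
for r in (85,110,140,170,200,225):
    q=W[r,244:273]; q=q[(q[:,2]>.2)]; print(r,len(q),(np.median(q,0)-tp).round(4), (q[:,0].min()-tp[0]).round(4),(q[:,0].max()-tp[0]).round(4))
P=W[60:350,235:285].reshape(-1,3)-tp; q=P[(abs(P[:,2]-.025)<.02)&(abs(P[:,0])<.012)]; print('y ext',np.percentile(q,[0.2,99.8],axis=0).round(4))
Wg=world(g); P=Wg[100:175,270:345].reshape(-1,3); C=g['pixels'][100:175,270:345].reshape(-1,3).astype(int)
m=(C.max(1)<75)&(abs(P[:,0]-tp[0])<.03)&(P[:,2]>.1)&(P[:,2]<.25); q=P[m]; c=q.mean(0)
for _ in range(3):
    n=np.linalg.svd(q-c)[2][2]; n*=np.sign(n[0]); k=abs((q-c)@n)<.004; q=q[k]; c=q.mean(0)
print('side plane',n,len(q),(q.min(0)-tp).round(4),(q.max(0)-tp).round(4))
low=q[q[:,2]<q[:,2].min()+.012]; 
for lo in np.arange(-.34,-.18,.02):
    s=q[(q[:,1]>=lo)&(q[:,1]<lo+.02)]
    if len(s): print(round(lo,2),s[:,2].min().round(4),end='; ')
E
```

```text
85 29 [0.0006 0.0747 0.036 ] -0.003 0.0042
110 29 [0.0005 0.0684 0.036 ] -0.0032 0.0042
140 29 [0.0003 0.0605 0.0362] -0.0035 0.0041
170 29 [-0.0001  0.0521  0.036 ] -0.0037 0.0041
200 29 [-0.      0.0433  0.0363] -0.004 0.004
225 29 [-0.0002  0.0356  0.0363] -0.0042 0.0039
y ext [[-0.0088 -0.0094  0.0061]
 [ 0.0093  0.0767  0.0427]]
side plane [ 9.99918825e-01 -1.27168591e-02  7.90235375e-04] 325 [-0.0119 -0.0661 -0.0716] [-0.0034  0.0836  0.0168]
-0.34 0.1679; -0.32 0.1614; -0.3 0.167; -0.28 0.1664; -0.26 0.1662; -0.24 0.1779; -0.22 0.1981; -0.2 0.2043; -0.18 0.2429;
```

{"fn": "servo_tool", "kwargs": {"deltas": [[[0, 0.001, 0.012, 0, -0.4], [0, 0.001, 0.024, 0, -0.4], [0, 0.001, 0.034, 0, -0.4], [0, 0.001, 0.034, 0, -0.4], [0, 0.001, 0.034, 0, -0.4], [0, 0.001, 0.034, 0, -0.4], [0, 0.001, 0.034, 0, -0.4], [0, 0.001, 0.034, 0, -0.4]]]}}

```text
time: 6.75
tool_pos: [0.5939, -0.0191, 0.2235]
tool_rot: [-0.002, 0.733, 0.68, -0.001]
contact_force: [0.8, 0.3, -3.7]
gripper_width: 0.111
grasp_force: 58.3
```

{"fn": "servo_tool", "kwargs": {"deltas": [[[0, 0.001, 0.034, 0, -0.4], [0, 0.001, 0.034, 0, -0.4], [0, 0, 0.034, 0, -0.4], [0, 0, 0.034, 0, -0.4], [0, 0, 0.034, 0, 0], [0, 0, 0.034, 0, 0], [0, 0, 0.024, 0, 0], [0, 0, 0.012, 0, 0]]]}}

```text
time: 7.55
tool_pos: [0.5954, 0.221, 0.2236]
tool_rot: [-0.001, 0.742, 0.671, -0.002]
contact_force: [-0.1, -0.3, -5.3]
gripper_width: 0.115
grasp_force: 58.3
```

{"fn": "servo_tool", "kwargs": {"deltas": [[[0, 0, 0, 0, 0], [0, 0, 0, 0, 0], [0, 0, 0, 0, 0], [0, 0, 0, 0, 0], [0, 0, 0, 0, 0], [0, 0, 0, 0, 0], [0, 0, 0, 0, 0], [0, 0, 0, 0, 0]]]}}

```text
time: 8.35
tool_pos: [0.5973, 0.2183, 0.2264]
tool_rot: [0.0, 0.743, 0.67, 0.0]
contact_force: [0.1, -0.3, -4.0]
gripper_width: 0.111
grasp_force: 58.3
```

```bash
python3 - <<'E'
from h import *
import pickle
s=manip.state(); f=cap('wrist','w5.png'); print(s['tool_pos'],s['tool_rot'],s['contact_force'],s['grasp_force'])
g=cap('top','t5.png'); h=cap('side','s5.png'); pickle.dump((f,g,h),open('5.pkl','wb'))
cv2.imwrite('pics/m5.png',np.hstack([f['pixels'][:, 60:440],cv2.resize(h['pixels'][130:290,140:310],(408,384))])[:,:,::-1])
E
```

```text
[0.59733069 0.21832881 0.22637164] [1.50458532e-05 7.42506998e-01 6.69838306e-01 4.24269178e-05] [ 0.08497039 -0.27458374 -4.00231341] 58.31806004047394
```

View pics/m5.png

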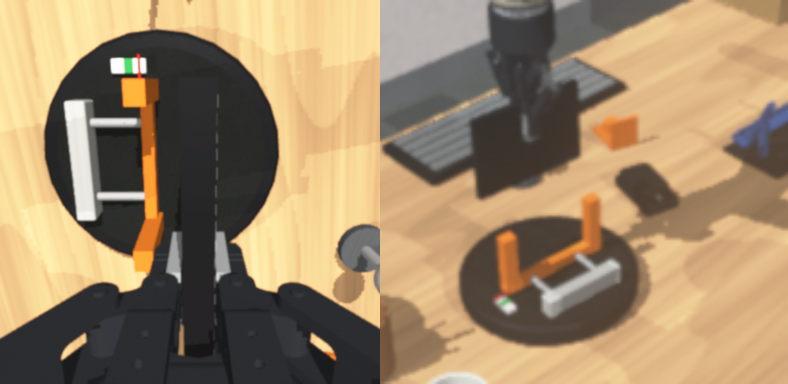

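The panel sits just in front of the posts, dots on the +x side. The gauge is visible at about (130,66) in the wrist half, with the pointer at the rest end. Now the relative pose.

```bash
python3 - <<'E'
from h import *
import pickle
f,g,h=pickle.load(open('5.pkl','rb')); tp=f['tp']; W=world(f)
yaw=np.radians(2*np.degrees(np.arctan2(f['tr'][2],f['tr'][1]))-90); print('tool yaw',np.degrees(yaw))
def orange(f,zlo):
    W=world(f); C=f['pixels'].astype(int); m=(C[:,:,0]>150)&(C[:,:,0]-C[:,:,2]>90)&(C[:,:,1]<.72*C[:,:,0])&(W[:,:,2]>zlo)&(W[:,:,2]<.125)&(np.hypot(W[:,:,0]-.56,W[:,:,1]-.222)<.1); return W[m]
for n,q in (('wrist',orange(f,.1)),('top',orange(g,.108)),('side',orange(h,.1)),('wrist bar',orange(f,.035))):
    if n=='wrist bar': q=q[(q[:,2]<.055)&(abs(q[:,1]-.224)<.05)]; print('bar',len(q),np.degrees(np.arctan2(*np.polyfit(q[:,1],q[:,0],1)[:1],1)) if len(q)>5 else''); continue
    for s in (q[q[:,1]>.224],q[q[:,1]<.224]):
        if len(s): print(n,len(s),np.percentile(s,[1,50,99],axis=0).round(4).tolist())
# disc circle from top view & wrist edges
W2=world(g); C=g['pixels'].astype(int)
for F,nm in ((f,'wrist'),(g,'top')):
    WW=world(F); CC=F['pixels'].astype(int); m=(CC.max(2)<70)&(abs(WW[:,:,2]-.03)<.006)&(np.hypot(WW[:,:,0]-.56,WW[:,:,1]-.222)<.125); q=WW[m]
    print(nm,'disc',cv2.minEnclosingCircle(q[:,:2].astype(np.float32)),np.median(q[:,2]))
# panel top strip in camera: rows
P=W[60:300,225:300].reshape(-1,3); q=P[abs(P[:,2]-tp[2]-.036)<.004]; 
print('strip',cv2.minAreaRect((q[:,:2]-tp[:2]).astype(np.float32)),np.percentile(q-tp,[1,99],axis=0).round(4).tolist())
E
```

```text
tool yaw -5.890827103603513
wrist 672 [[0.5529, 0.2812, 0.1088], [0.561, 0.2904, 0.1156], [0.5684, 0.2993, 0.1175]]
wrist 525 [[0.5407, 0.1547, 0.1005], [0.5479, 0.1682, 0.1153], [0.5557, 0.1729, 0.1169]]
top 24 [[0.5533, 0.2809, 0.1123], [0.5587, 0.2896, 0.1162], [0.5665, 0.298, 0.1205]]
top 29 [[0.5397, 0.1525, 0.11], [0.5463, 0.1606, 0.1163], [0.5526, 0.1706, 0.1222]]
side 50 [[0.5487, 0.2821, 0.1003], [0.5564, 0.2927, 0.1097], [0.5685, 0.3005, 0.1162]]
side 43 [[0.5365, 0.1549, 0.101], [0.542, 0.1668, 0.1111], [0.556, 0.1744, 0.116]]
bar 1341 5.678858156635074
wrist disc ((0.5622224807739258, 0.2257237732410431), 0.11310670524835587) 0.029960666342577685
top disc ((0.559857964515686, 0.22249922156333923), 0.11361191421747208) 0.030725749394833878
strip ((0.006065634079277515, 0.04156527295708656), (0.0690935030579567, 0.02381535805761814), 82.25070190429688) [[-0.0078, 0.0106, 0.0328], [0.0124, 0.0757, 0.0385]]
```

{"fn": "servo_tool", "kwargs": {"deltas": [[[0, -0.007, 0.002, -0.01, 0], [0, -0.007, 0.002, -0.02, 0], [0, 0, 0, -0.03, 0], [0, 0, 0, -0.025, 0], [0, 0, 0, -0.016, 0], [0, 0, 0, -0.01, 0], [0, 0, 0, -0.004, 0], [0, 0, 0, 0, 0]]]}}

```text
time: 9.3
tool_pos: [0.5835, 0.2225, 0.1115]
tool_rot: [0.0, 0.742, 0.67, 0.0]
contact_force: [0.8, -0.6, -3.4]
gripper_width: 0.111
grasp_force: 58.4
```

{"fn": "servo_tool", "kwargs": {"deltas": [[[0, 0, 0, 0, 0], [0, 0, 0, 0, 0], [0, 0, 0, 0, 0], [0, 0, 0, 0, 0], [0, 0, 0, -0.001, 0], [0, 0, 0, -0.001, 0], [0, 0, 0, 0, 0], [0, 0, 0, 0, 0]]]}}

```text
time: 10.1
tool_pos: [0.5832, 0.2224, 0.1091]
tool_rot: [-0.0, 0.742, 0.67, -0.0]
contact_force: [-0.0, -0.2, -3.8]
gripper_width: 0.108
grasp_force: 58.4
```

{"fn": "servo_tool", "kwargs": {"deltas": [[[0, 0, 0, -0.001, 0], [0, 0, 0, -0.001, 0], [0, 0, 0, -0.001, 0], [0, 0, 0, 0, 0], [0, 0, 0, 0, 0], [0, 0, 0, 0, 0], [0, 0, 0, 0, 0], [0, 0, 0, 0, 0]]]}}

```text
time: 10.9
tool_pos: [0.5833, 0.2225, 0.1064]
tool_rot: [0.0, 0.742, 0.67, 0.0]
contact_force: [-1.1, -1.1, -3.9]
gripper_width: 0.107
grasp_force: 58.4
```

{"fn": "servo_tool", "kwargs": {"deltas": [[[0, 0, 0, -0.0005, 0], [0, 0, 0, 0, 0], [0, 0, 0, -0.0005, 0], [0, 0, 0, 0, 0], [0, 0, 0, 0, 0], [0, 0, 0, 0, 0], [0, 0, 0, 0, 0], [0, 0, 0, 0, 0]]]}}

```text
time: 11.7
tool_pos: [0.5833, 0.2225, 0.1053]
tool_rot: [0.0, 0.742, 0.67, 0.0]
contact_force: [-0.6, -0.5, -4.4]
gripper_width: 0.111
grasp_force: 58.4
```

{"fn": "servo_tool", "kwargs": {"deltas": [[[0, 0, 0, -0.0005, 0], [0, 0, 0, 0, 0], [0, 0, 0, -0.0005, 0], [0, 0, 0, 0, 0], [0, 0, 0, 0, 0], [0, 0, 0, 0, 0], [0, 0, 0, 0, 0], [0, 0, 0, 0, 0]]]}}

```text
time: 12.5
tool_pos: [0.5833, 0.2224, 0.1043]
tool_rot: [-0.0, 0.742, 0.67, 0.0]
contact_force: [-1.1, 0.1, -3.9]
gripper_width: 0.111
grasp_force: 58.4
```

{"fn": "servo_tool", "kwargs": {"deltas": [[[0, 0, 0, -0.0005, 0], [0, 0, 0, 0, 0], [0, 0, 0, 0, 0], [0, 0, 0, 0, 0], [0, 0, 0, 0, 0], [0, 0, 0, 0, 0], [0, 0, 0, 0, 0], [0, 0, 0, 0, 0]]]}}

```text
time: 13.3
tool_pos: [0.5833, 0.2225, 0.1038]
tool_rot: [0.0, 0.742, 0.67, 0.0]
contact_force: [0.3, -0.7, -3.7]
gripper_width: 0.109
grasp_force: 58.4
```

{"fn": "servo_tool", "kwargs": {"deltas": [[[0, 0, 0, -0.0005, 0], [0, 0, 0, 0, 0], [0, 0, 0, 0, 0], [0, 0, 0, -0.0005, 0], [0, 0, 0, 0, 0], [0, 0, 0, 0, 0], [0, 0, 0, 0, 0], [0, 0, 0, 0, 0]]]}}

```text
time: 14.1
tool_pos: [0.5835, 0.2224, 0.1034]
tool_rot: [0.0, 0.742, 0.67, 0.0]
contact_force: [-2.7, -1.3, 4.5]
gripper_width: 0.108
grasp_force: 59.4
```

{"fn": "servo_tool", "kwargs": {"deltas": [[[0, 0, 0, -0.0005, 0], [0, 0, 0, 0, 0], [0, 0, 0, 0, 0], [0, 0, 0, 0, 0], [0, 0, 0, 0, 0], [0, 0, 0, 0, 0], [0, 0, 0, 0, 0], [0, 0, 0, 0, 0]]]}}

```text
time: 14.9
tool_pos: [0.5836, 0.2224, 0.1034]
tool_rot: [0.0, 0.742, 0.67, 0.0]
contact_force: [-3.8, -3.5, 5.4]
gripper_width: 0.11
grasp_force: 59.9
```

The panel is on the disc, with about 6 N downward beyond its weight. Sliding back towards the posts.

{"fn": "servo_tool", "kwargs": {"deltas": [[[0, -0.002, 0.0002, 0, 0], [0, -0.002, 0.0002, 0, 0], [0, -0.002, 0.0002, 0, 0], [0, -0.002, 0.0002, 0, 0], [0, -0.002, 0.0002, 0, 0], [0, -0.002, 0.0002, 0, 0], [0, 0, 0, 0, 0], [0, 0, 0, 0, 0]]]}}

```text
time: 15.7
tool_pos: [0.5719, 0.2242, 0.1033]
tool_rot: [0.0, 0.742, 0.67, 0.001]
contact_force: [1.7, 0.7, 5.4]
gripper_width: 0.11
grasp_force: 60.6
```

{"fn": "servo_tool", "kwargs": {"deltas": [[[0, -0.001, 0.0001, 0, 0], [0, -0.001, 0.0001, 0, 0], [0, -0.001, 0.0001, 0, 0], [0, -0.001, 0.0001, 0, 0], [0, 0, 0, 0, 0], [0, 0, 0, 0, 0], [0, 0, 0, 0, 0], [0, 0, 0, 0, 0]]]}}

```text
time: 16.5
tool_pos: [0.5681, 0.2243, 0.1033]
tool_rot: [0.001, 0.742, 0.67, 0.001]
contact_force: [3.3, 1.3, 5.6]
gripper_width: 0.108
grasp_force: 60.7
```

{"fn": "servo_tool", "kwargs": {"deltas": [[[0, -0.001, 0.0001, 0, 0], [0, -0.001, 0.0001, 0, 0], [0, -0.001, 0.0001, 0, 0], [0, -0.001, 0.0001, 0, 0], [0, 0, 0, 0, 0], [0, 0, 0, 0, 0], [0, 0, 0, 0, 0], [0, 0, 0, 0, 0]]]}}

```text
time: 17.3
tool_pos: [0.5646, 0.2247, 0.1033]
tool_rot: [0.001, 0.742, 0.67, 0.002]
contact_force: [5.4, 0.4, 4.9]
gripper_width: 0.109
grasp_force: 60.4
```

```bash
python3 - <<'E'
from h import *
import pickle
s=manip.state(); f=cap('wrist'); print(s['tool_pos'],s['tool_rot'],s['contact_force'],s['ft_torque'])
h=cap('side'); pickle.dump((f,h),open('6.pkl','wb'))
a=cv2.resize(f['pixels'][30:290, 90:330],(500,540),interpolation=cv2.INTER_CUBIC)
cv2.imwrite('pics/m6.png',np.hstack([a,cv2.resize(h['pixels'][165:285,160:227],(300,540),interpolation=cv2.INTER_CUBIC)])[:,:,::-1])
E
```

```text
[0.56457849 0.22465334 0.10332488] [0.00099408 0.74233437 0.6700271  0.00154551] [5.36980193 0.35525279 4.89752317] [ 0.00355547 -1.14317992  0.12037269]
```

View pics/m6.png

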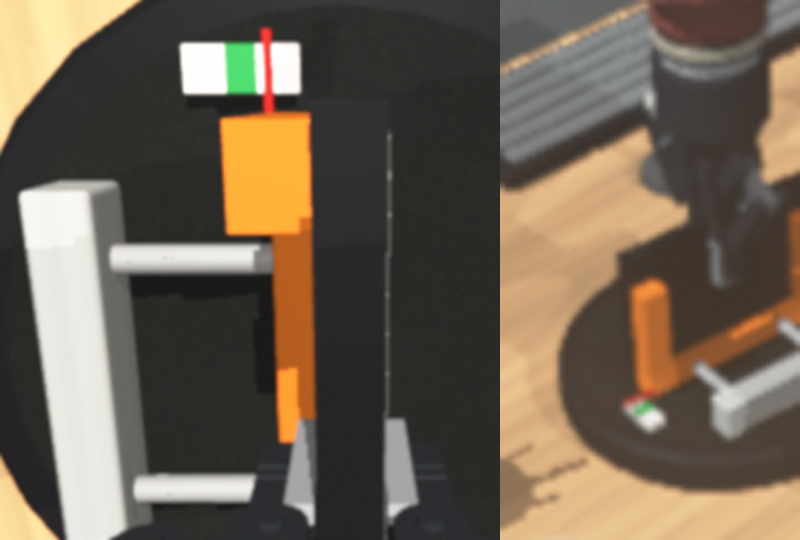

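The gauge (wrist half) shows green at x 226–256 and the pointer at 267. The stop is about 3 mm in, and the panel's back face is against the near and far posts. Pressing 7 mm more.

{"fn": "servo_tool", "kwargs": {"deltas": [[[0, -0.001, 0.0001, 0, 0], [0, -0.001, 0.0001, 0, 0], [0, -0.001, 0.0001, 0, 0], [0, -0.001, 0.0001, 0, 0], [0, -0.001, 0.0001, 0, 0], [0, -0.001, 0.0001, 0, 0], [0, -0.001, 0.0001, 0, 0], [0, 0, 0, 0, 0]]]}}

```text
time: 18.2
tool_pos: [0.5586, 0.2253, 0.1033]
tool_rot: [0.002, 0.742, 0.67, 0.003]
contact_force: [10.6, 0.6, 2.4]
gripper_width: 0.113
grasp_force: 60.0
```

{"fn": "servo_tool", "kwargs": {"deltas": [[[0, 0, 0, 0, 0], [0, 0, 0, 0, 0], [0, 0, 0, 0, 0], [0, 0, 0, 0, 0], [0, 0, 0, 0, 0], [0, 0, 0, 0, 0], [0, 0, 0, 0, 0], [0, 0, 0, 0, 0]]]}}

```text
time: 19.0
tool_pos: [0.5586, 0.2253, 0.1033]
tool_rot: [0.002, 0.742, 0.67, 0.003]
contact_force: [9.6, 1.0, 2.0]
gripper_width: 0.109
grasp_force: 60.0
```

```bash
cat > m.py <<'E'
from h import *
import pickle,sys
s=manip.state(); f=cap('wrist'); tp=s['tool_pos']; print(tp,s['tool_rot'],s['contact_force'],s['ft_torque'])
t=cap('top');h=cap('side'); pickle.dump((f,t,h),open('7.pkl','wb'))
W=world(f); C=f['pixels'].astype(int)
y=np.radians(-5.8); X=np.array([np.cos(y),np.sin(y)]); Y=np.array([-X[1],X[0]]); L=np.dstack([(W[:,:,:2]-tp[:2])@X,(W[:,:,:2]-tp[:2])@Y,W[:,:,2]])
o=(C[:,:,0]>150)&(C[:,:,0]-C[:,:,2]>90)&(L[:,:,2]>.112)&(L[:,:,2]<.121)
for sg in (1,-1):
    q=L[o&(sg*L[:,:,1]>.03)&(abs(L[:,:,1])<.1)]
    if len(q): print('post',sg,len(q),np.percentile(q,[2,50,98],axis=0).round(4).tolist())
d=(C.max(2)<60)&(abs(L[:,:,2]-tp[2]-.036)<.0025)&(abs(L[:,:,0])<.02)
q=L[d]; print('strip',np.percentile(q,[1,50,99],axis=0).round(4).tolist())
for a in (.03,.05,.07):
    p=q[abs(q[:,1]-a)<.005]; print(a,np.percentile(p[:,0],[2,98]).round(4), p[:,2].mean().round(4))
R=np.where((abs(L[:,:,1]-.09)<.03)&(C[:,:,0]>150)&(C[:,:,1]<80)&(C[:,:,2]<80)); print('red px',np.c_[R].min(0) if len(R[0]) else 0)
a=cv2.resize(f['pixels'][30:290, 90:330],(500,540),interpolation=cv2.INTER_CUBIC)
cv2.imwrite('pics/'+sys.argv[1],np.hstack([a,cv2.resize(h['pixels'][165:285,160:227],(300,540),interpolation=cv2.INTER_CUBIC)])[:,:,::-1])
E
python3 m.py m7.png
```

```text
[0.55861944 0.22526389 0.10333415] [0.00187133 0.742364   0.66998906 0.00261562] [9.61879323 1.00101665 2.01522896] [ 0.05260104 -1.62383058  0.17227576]
post 1 2259 [[-0.0205, 0.0561, 0.1145], [-0.0139, 0.0649, 0.1158], [-0.0073, 0.0732, 0.1171]]
strip [[-0.0162, -0.0105, 0.1372], [-0.0007, 0.0355, 0.1398], [0.015, 0.0759, 0.1414]]
0.03 [-0.0054  0.0038] 0.1398
0.05 [-0.0051  0.0038] 0.1398
0.07 [-0.005   0.0037] 0.1398
red px [ 43 215]
```

View pics/m7.png

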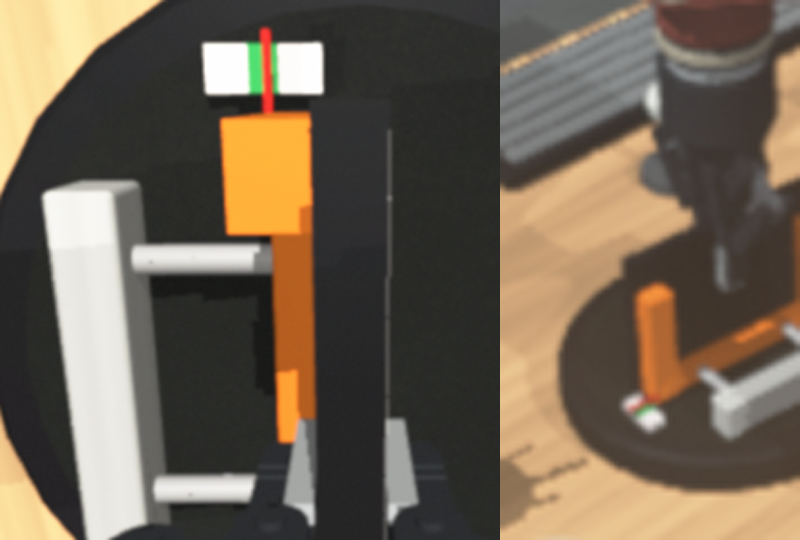

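The pointer at x≈266 lies inside the green zone (249–277), so the stop is about 9 mm in and the force about 9.6 N. The z-moment is slightly uneven, so I'll trim yaw by +0.2° and press 0.7 mm more.

{"fn": "servo_tool", "kwargs": {"deltas": [[[0, -0.0007, 0.0001, 0, 0.2], [0, 0, 0, 0, 0], [0, 0, 0, 0, 0], [0, 0, 0, 0, 0], [0, 0, 0, 0, 0], [0, 0, 0, 0, 0], [0, 0, 0, 0, 0], [0, 0, 0, 0, 0]]]}}

```text
time: 19.95
tool_pos: [0.5582, 0.2253, 0.1034]
tool_rot: [0.002, 0.741, 0.671, 0.003]
contact_force: [11.3, 1.2, 2.5]
gripper_width: 0.111
grasp_force: 59.9
```

```bash
python3 m.py m8.png; python3 - <<'E'
from h import *
import pickle
f,t,h=pickle.load(open('7.pkl','rb')); C=f['pixels'].astype(int)[48:78,180:260]
r=np.where((C[...,0]>150)&(C[...,1]<90)); g=np.where((C[...,1]>150)&(C[...,0]<130)); print('red',r[1].mean()+180,'green',g[1].min()+180,g[1].max()+180)
E
```

```text
[0.55824725 0.22531376 0.10337024] [0.00210792 0.74140463 0.67104832 0.00298011] [11.27458018  1.1933627   2.49380144] [-0.0116752  -1.81888341 -0.04493861]
post 1 2270 [[-0.0205, 0.056, 0.1145], [-0.0139, 0.0648, 0.1158], [-0.0073, 0.0732, 0.1171]]
strip [[-0.0161, -0.0104, 0.1373], [-0.0008, 0.0355, 0.1398], [0.015, 0.0759, 0.1414]]
0.03 [-0.0055  0.0037] 0.1398
0.05 [-0.0052  0.0039] 0.1398
0.07 [-0.0051  0.0038] 0.1398
red px [ 43 215]
red 218.05607476635515 green 210 224
```

The z-moment is now about zero, so both posts share the load. The pointer is at mid-green, about 9.5 mm in, and the panel stands on the disc, centred to about 1 mm. Handing in.

```bash
python3 -c "
from plant import manip
print(manip.job_done())"
```

```text
the job is handed in; nothing more can be done
None
```

The job is handed in: the panel stands on the turntable, dots facing away from the posts, still gripped and pressed back with about 10 N (stop about 9.5 mm in, pointer mid-green), with both posts loaded about evenly and an arm tilt of roughly 0.4°.

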